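# Unload the tested amplifier housing from its nest

### The arm

A 6-joint arm with a two-finger parallel gripper is mounted at the origin on the work surface. World frame = base frame: x ahead of the robot, y to its left, z up, the work surface at z = 0. Lengths are in mm, angles in rad, forces in N, time in s.
With the tool pointing down it reaches from about 275 to 825 mm from the base axis. Payload 5.2 kg.
Tool frame: the origin (TCP) lies midway between the tips of the shut fingers; the grasp point (between the pads) lies 19 mm behind it; z points along the fingers, y is the line along which they close (so a half turn about z gives the same grasp; the last joint's range is limited). The gripper opens to 93 mm and grips with 3 to 60 N. Pads are 15 mm wide; open, the fingers measure 128 mm over their backs; the gripper's body (75 mm by 188 mm) begins 65 mm behind the grasp point.
Start: joints at [-1.37, 0.259, 1.535, -0, 1.348, -0.203], TCP at [216.124, -505.762, 180.853] pointing down, gripper open.
Joint ranges: [-3.14, 3.14], [-0.91, 2.08], [0.19, 2.58], [-1.22, 4.36], [0.22, 2.71], [-3.12, 3.12]. Speed limits (rad/s): [2.57, 2.57, 3.14, 3.14, 3.14, 3.14].

### API

Orientations are given as a unit quaternion [x, y, z, w].
In Python, from cell import r gives the robot as it stands. The module is installed in compiled form; this text tells all that it offers. Calls block until the motion is done:
- r.move_pose(position, orientation): joint-space move of the TCP to a pose.
- r.line_to(position, velocity=150, rotation=None): straight line of the TCP; rotation=None keeps the orientation; velocity is the mean speed in mm/s.
- r.move_j(angles): joint-space move.
- r.open() and r.grasp(): open the fingers fully, or close them until they stop; the grip force is fixed at half the most.
- r.dwell(seconds).
- r.ik(position, orientation): joint angles nearest the present ones, or None.
- r.capture(name): name is "scene" or "top"; returns a dict with "image" (480x640x3 uint8, blue, green, red), "range_z" (480x640 float32, mm along the optical axis (not along the pixel's ray), 0 where there is no reading), "mtx" (3x3 intrinsics, pixels), "R" (3x3) and "t" (3): a world point X has camera coordinates R X + t. Camera axes: x right, y down, z forward; pixel columns grow to the right and rows downward; lengths in mm; the calibration is good to about 2 mm. A picture is of the moment at which its call begins.
A pose or a line that the arm cannot do raises r.IKError and nothing moves.
- r.job_done(): hands the job in; it is judged then, once.
Readings, each from a call of its own:
- r.current_t(): time.
- r.current_joint_positions(): joint angles.
- r.current_qvel(): joint speeds.
- r.current_joint_torque(): joint torques, N m.
- r.current_tcp_pos(): TCP position.
- r.current_tcp_rot(): TCP orientation.
- r.current_force(): force on the tool from outside, world axes, zero at the start.
- r.current_moment(): the same for the moment, N m.
- r.current_gripper_width(): finger opening in mm.
- r.current_grip_force(): force on a finger pad.
Only numpy, scipy, OpenCV 4.12 (cv2) and the standard library are available. Lean on these libraries where they do the work, as an engineer would, in place of code of your own. Each camera call takes 0.05 s, during which the arm holds its last target. There are 200 camera calls.

### The job

The amplifier housing in the dark grey test nest has been tested: swing the red-knobbed clamp arm off it, about a quarter turn to its open stop, and then lift the housing straight up out of its cavity, keeping it level. Set it down gently, flat on the floor of the empty black tray (lower it all the way before letting go), leave the clamp open, and leave the two finished housings and the wrench where they are.

Things in the scene. Friction and masses are not known exactly. Their poses are not given: they have to be found in the camera images.
- housing: Part to unload, a cast aluminium housing, 0.4 kg: flat base 130 x 70 x 16 mm, on its middle a raised finned block 74 x 32 mm, 28 mm high (top 44 mm above the underside), a thin brass connector on the block's +x end. Grip the block across its 32 mm. It starts in the nest's cavity. Origin: centre of its underside; x along its length, y across the 32 mm, z up.
- nest: Fixed test nest: orange-brown board 210 x 170 x 12 mm, on it a dark grey block 165 x 105 x 22 mm with a cavity 133 x 73 mm, 14 mm deep, its floor 20 mm and its rim 34 mm above the bench; the housing's base stands 2 mm above the rim. Origin: centre of the board's underside; x along the cavity's length, z up.
- clamp (a joint): Angle (rad) of the flat steel clamp arm on its upright pivot. 0: points along the nest's -y, 2 mm above the housing's -x end flange, blocking it. Grows as the arm swings outwards, clockwise seen from above; at 1.57 it points along the nest's -x; end stop 1.65. It stays where left. Arm 18 mm wide, reaching 90 mm from the pivot, its top 48 mm above the bench.
- clamp_knob (a point): Centre of the top of the upright red cylindrical knob on the clamp arm, 98 mm above the bench; the knob is 22 mm in diameter and 50 mm tall and stands 80 mm from the pivot axis. It is fixed to the arm and moves with it.
- clamp_pivot (a point): Point on the vertical pivot axis of the clamp arm, 36 mm above the bench, at x -50, y +66 mm in the nest's frame.
- tray_empty: A shallow black open tray fixed to the bench, 152 x 92 x 16 mm outside, walls 4 mm thick, floor 4 mm thick (inside 144 x 84 mm); the only empty one of three, where the housing goes, along the tray's length (either way round). Origin: centre of its underside; x along its length, z up.
- tray_a: A shallow black open tray fixed to the bench, 152 x 92 x 16 mm outside, walls 4 mm thick, floor 4 mm thick (inside 144 x 84 mm); it already holds a finished housing. Origin: centre of its underside; x along its length, z up.
- tray_b: A shallow black open tray fixed to the bench, 152 x 92 x 16 mm outside, walls 4 mm thick, floor 4 mm thick (inside 144 x 84 mm); it already holds a finished housing. Origin: centre of its underside; x along its length, z up.
- done_a: It is a bare aluminium amplifier housing like housing, already tested, lying in tray_a; leave it there. Same size and origin as housing.
- done_b: It is a bare aluminium amplifier housing like housing, already tested, lying in tray_b; leave it there. Same size and origin as housing.
- wrench: Bystander: steel wrench 160 mm long, lying between the robot and the trays. Origin: centre of its underside.
Things that resemble listed ones, but are neither listed nor needed, are in the scene too. What is shaped like the housing but orange or turquoise is not meant.

How it is judged:
By the outcome, as a careful person would: the job done as asked, in the order asked, and still so for the second after the job is handed in, with the robot touching nothing.
It also fails if it takes over 58 s, if anything falls off the work surface, if the arm or the gripper's body presses on something with over 40 N, if the wrist force passes 120 N, or if a joint passes its speed limit or range.

## Working session

There is one attempt and no reset: what is moved stays moved. The work goes in short steps, each a Python script; the robot and the scene stay as the last script left them, time stands still between calls to the robot, and variables do not carry over. Pictures are saved under pics/ and viewed, at most 10 in all, crops included, and the job is handed in when it is done.

```bash
mkdir -p pics; python3 - <<'E'
from cell import r
import cv2,numpy as np
for n in("scene","top"):
    c=r.capture(n); cv2.imwrite(f"pics/{n}0.png",c["image"]); np.savez(f"{n}0.npz",**c)
    print(n,c["mtx"].tolist(),(-c["R"].T@c["t"]).round(),c["R"].round(3).tolist(),(c["range_z"]>0).mean())
print(r.current_t(),r.current_tcp_rot())
E
```

```text
scene [[618.1356532400374, 0.0, 323.9504433317825], [0.0, 618.1356532400374, 231.2091446178186], [0.0, 0.0, 1.0]] [1231. -304. 1232.] [[0.456, 0.89, -0.001], [0.729, -0.374, -0.574], [-0.512, 0.261, -0.819]] 0.9958072916666667
top [[622.9746678970758, 0.0, 320.51635131126744], [0.0, 622.9746678970758, 240.07867226239748], [0.0, 0.0, 1.0]] [ 369.   73. 1414.] [[-0.026, -1.0, 0.003], [-0.996, 0.025, -0.086], [0.086, -0.005, -0.996]] 0.9961067708333333
0.1 [ 9.79687402e-01  2.00529066e-01 -1.88357422e-05 -8.29941155e-04]
```

View pics/top0.png

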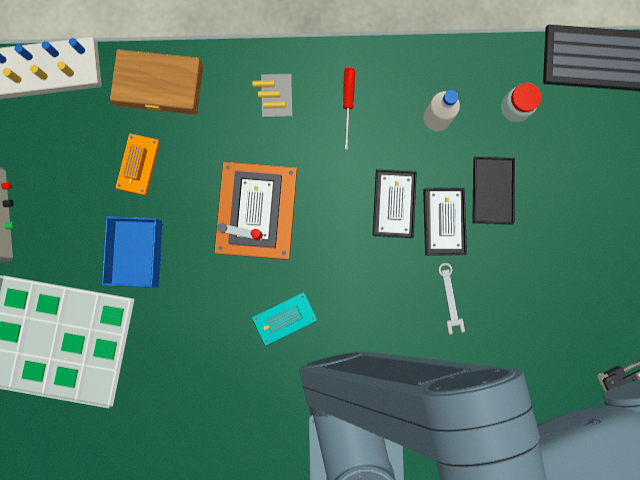

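View pics/scene0.png

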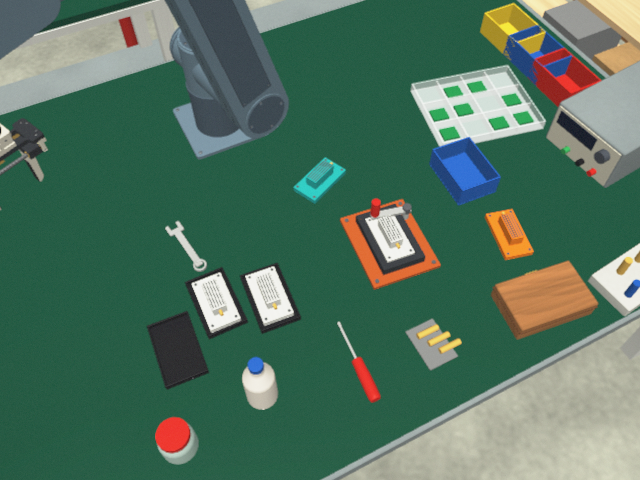

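Top view: the nest is at (256,210) with its pivot at (222,229) and the knob at (256,234). The empty tray is at (494,190), the filled trays at (395,203) and (445,221), and the wrench at (450,298). The scene view agrees.

```bash
cat >h.py <<'E'
import cv2,numpy as np
def ray(c,px,z):
    px=np.atleast_2d(np.asarray(px,float)); d=np.c_[(px-c["mtx"][:2,2])/[c["mtx"][0,0],c["mtx"][1,1]],np.ones(len(px))]@c["R"]
    o=-c["R"].T@c["t"]; return o+d*((z-o[2])/d[:,2])[:,None]
def cloud(c):
    v,u=np.mgrid[:480,:640]; m=c["mtx"]; z=c["range_z"]
    p=np.dstack([(u-m[0,2])/m[0,0]*z,(v-m[1,2])/m[1,1]*z,z]); return (p-c["t"])@c["R"]
def blob(c,mask,roi,z):
    """largest blob of mask inside roi (u0,v0,u1,v1) cast to plane z: centre, sizes, long-axis angle"""
    m=np.zeros((480,640),np.uint8); u0,v0,u1,v1=roi; m[v0:v1,u0:u1]=mask[v0:v1,u0:u1]
    k=max(cv2.findContours(m,cv2.RETR_EXTERNAL,cv2.CHAIN_APPROX_NONE)[0],key=cv2.contourArea)[:,0]
    P=ray(c,k,z)[:,:2]; (x,y),(w,h),a=cv2.minAreaRect(P.astype(np.float32))
    if w<h: w,h,a=h,w,a+90
    a=(a+90)%180-90
    return np.round([x,y,w,h,a],1), np.round([k.min(0),k.max(0)]).tolist()
E
python3 - <<'E'
from h import *
W={"top":dict(board=(205,150,310,270),hous=(236,175,276,242),tray=(465,150,525,232),ta=(368,160,420,245),tb=(420,182,470,262),knob=(248,225,268,245),ha=(378,165,414,236),hb=(428,185,464,254)),
"scene":dict(board=(330,190,450,295),hous=(365,205,425,268),tray=(140,305,215,390),ta=(238,255,303,335),tb=(182,262,250,340),knob=(365,192,388,220),ha=(243,260,298,328),hb=(188,268,242,335))}
Z=dict(board=12,hous=36,tray=16,ta=16,tb=16,knob=98,ha=20,hb=20)
for n in W:
    c=dict(np.load(n+"0.npz")); I=c["image"]; hsv=cv2.cvtColor(I,cv2.COLOR_BGR2HSV); H,S,V=cv2.split(hsv)
    P=cloud(c)
    M=dict(board=~((H>40)&(H<95)&(S>90)),hous=(V>150)&(S<60),tray=(V<60)&(S<100),knob=((H<6)|(H>174))&(S>150))
    for k in W[n]:
        m=M["tray" if k in("ta","tb") else "hous" if k in("ha","hb") else k].astype(np.uint8)*255
        if k=="tray": m=((V<75)&(S<110)).astype(np.uint8)*255
        if k in("ta","tb"): m=(~((H>40)&(H<95)&(S>90))).astype(np.uint8)*255
        try:print(n,k,*blob(c,m,W[n][k],Z[k]))
        except Exception as e:print(n,k,e)
    u0,v0,u1,v1=W[n]["hous"]; q=P[v0:v1,u0:u1,2]; print("heights nest",np.percentile(q,[5,25,50,75,95]).round())
    u0,v0,u1,v1=W[n]["tray"]; q=P[v0:v1,u0:u1,2]; print("heights tray",np.percentile(q,[5,25,50,75,95]).round(1))
E
```

```text
top board [562.4 210.9 212.3 171.3  -6.1] [[214, 161], [296, 259]]
top hous [561.  212.3 132.   72.4  -6. ] [[236, 179], [272, 239]]
top tray [ 593.8 -328.8  151.6   95.1   -3. ] [[472, 157], [514, 223]]
top ta [ 569.7 -103.   152.4   92.8   -4.8] [[372, 169], [415, 237]]
top tb [ 525.7 -215.1  151.4   94.2   -0.6] [[423, 188], [466, 254]]
top knob [498.6 202.6  24.2  18.   43.6] [[251, 229], [261, 239]]
top ha [ 567.5 -103.9  130.9   69.2   -4.8] [[379, 175], [411, 233]]
top hb [ 528.5 -216.5  129.3   69.1   -1.4] [[430, 191], [461, 248]]
heights nest [29. 34. 37. 51. 69.]
heights tray [-3.2  0.3  2.9  5.7 15.5]
scene board [553.3 213.6 242.8 184.3  -6.2] [[339, 198], [440, 289]]
scene hous [561.6 222.3 140.7  98.1  -7. ] [[365, 207], [414, 261]]
scene tray [ 598.5 -333.   158.7   92.4   -3.3] [[147, 311], [208, 388]]
scene ta [ 573.9 -106.2  157.7   92.1   -4.9] [[240, 263], [300, 332]]
scene tb [ 530.5 -218.6  157.9   91.6   -0.8] [[185, 267], [247, 338]]
scene knob [515.2 193.3  52.9  21.1 -34.6] [[370, 198], [380, 216]]
scene ha [ 571.4 -106.2  137.1   70.7   -4.7] [[245, 266], [293, 325]]
scene hb [ 532.  -218.6  136.7   70.6   -1.6] [[192, 272], [240, 332]]
heights nest [ 0. 16. 33. 39. 65.]
heights tray [-2.7  0.3  2.5  5.5 17.8]
```

```bash
python3 - <<'E'
import cv2,numpy as np
a=cv2.imread("pics/top0.png")[150:275,200:325];b=cv2.imread("pics/scene0.png")[185:310,330:455]
cv2.imwrite("pics/crop.png",cv2.resize(np.hstack([a,b]),(800,400),interpolation=cv2.INTER_CUBIC))
E
```

```text
(no output)
```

View pics/crop.png

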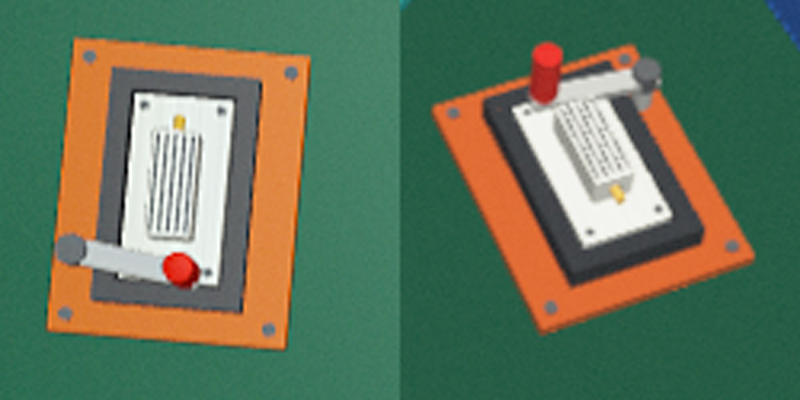

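The crop shows the arm reaching from its pivot over the -x flange with the knob near the block's -x end, at a clamp angle slightly above 0. Next I locate the knob and check that the arc is reachable.

```bash
cat >>h.py <<'E'
def q(th):
    f=(th+np.pi/2)/2; return [float(np.cos(f)),float(np.sin(f)),0.,0.]
def Rz(a): return np.array([[np.cos(a),-np.sin(a)],[np.sin(a),np.cos(a)]])
C=np.array([561.7,211.6]); YAW=np.deg2rad(-6.05); PIV=C+Rz(YAW)@[-50,66]
def knob(a,rad=80): return PIV+rad*(Rz(YAW-np.pi/2-a)@[1,0])
E
python3 - <<'E'
from h import *
from cell import r
print("pivot",PIV,"knob@0",knob(0))
for n,roi in(("top",(248,222,268,245)),("scene",(362,192,388,222))):
    c=dict(np.load(n+"0.npz"));P=cloud(c);H,S,V=cv2.split(cv2.cvtColor(c["image"],cv2.COLOR_BGR2HSV))
    m=np.zeros((480,640),bool);m[roi[1]:roi[3],roi[0]:roi[2]]=1; m&=((H<8)|(H>172))&(S>130)
    v,u=np.nonzero(m);p=P[m]; print(n,len(p),"px",u.min(),u.max(),v.min(),v.max(),"zpct",np.percentile(p[:,2],[5,50,95]).round(),"bright",np.percentile(V[m],[10,90]))
    t=p[p[:,2]>88]; print(" high pts",len(t),t.mean(0).round(1),np.ptp(t,axis=0).round())
    w=m&(P[...,2]>88); vv,uu=np.nonzero(w)
    print(" ray98",ray(c,[uu.mean(),vv.mean()],98).round(1), " all V>200:",ray(c,[u[V[m]>200].mean(),v[V[m]>200].mean()],98).round(1),(V[m]>200).sum())
for a in(.05,.8,1.6):
    for k in(-1,0,1,2):
        s=r.ik([*knob(a),70],q(YAW-a+k*np.pi)); print(a,k,None if s is None else np.round(s,2))
for k in (0,1): print("h",r.ik([*C,40],q(YAW+np.pi/2+k*np.pi)), r.ik([593.8,-328.8,30],q(np.deg2rad(-3+90)+k*np.pi)))
E
```

```text
pivot [518.93464137 282.50221507] knob@0 [510.50293678 202.94779119]
top 92 px 251 261 229 239 zpct [ 75.  97. 102.] bright [118.2 234. ]
 high pts 80 [499.7 203.7  97.6] [20. 19. 14.]
 ray98 [[499.7 203.7  98. ]]  all V>200: [[501.  204.7  98. ]] 65
scene 157 px 370 380 198 216 zpct [  3.  84. 100.] bright [153. 239.]
 high pts 70 [514.5 192.6 112.2] [ 739.  515. 1144.]
 ray98 [[505.6 199.   98. ]]  all V>200: [[503.  201.7  98. ]] 46
0.05 -1 [ 0.18  0.35  1.7  -0.    1.09 -2.81]
0.05 0 [ 0.18  0.35  1.7  -0.    1.09  0.33]
0.05 1 [ 0.18  0.35  1.7  -0.    1.09 -2.81]
0.05 2 [ 0.18  0.35  1.7  -0.    1.09  0.33]
0.8 -1 [ 0.25  0.3   1.78 -0.    1.07 -1.98]
0.8 0 [ 0.25  0.3   1.78 -0.    1.07  1.16]
0.8 1 [ 0.25  0.3   1.78 -0.    1.07 -1.98]
0.8 2 [ 0.25  0.3   1.78 -0.    1.07  1.16]
1.6 -1 [ 0.38  0.32  1.74 -0.    1.08 -1.06]
1.6 0 [ 0.38  0.32  1.74 -0.    1.08  2.08]
1.6 1 [ 0.38  0.32  1.74 -0.    1.08 -1.06]
1.6 2 [ 0.38  0.32  1.74 -0.    1.08  2.08]
h [ 1.74612834e-01  4.70612633e-01  1.58958728e+00 -4.44089210e-16
  1.08139274e+00 -1.29059107e+00] [-6.69670094e-01  6.05144767e-01  1.37992807e+00 -4.44089210e-16
  1.15651982e+00 -2.18810654e+00]
h [ 1.74612834e-01  4.70612633e-01  1.58958728e+00 -4.44089210e-16
  1.08139274e+00  1.85100158e+00] [-6.69670094e-01  6.05144767e-01  1.37992807e+00 -4.44089210e-16
  1.15651982e+00  9.53486110e-01]
```

```bash
python3 - <<'E'
from h import *
from cell import r
a0=.119
try:
    r.move_pose([*knob(a0),175],q(YAW-a0)); print(r.current_t())
    r.line_to([*knob(a0),72],150); print(r.current_t(),r.current_force())
    r.grasp(); print("w",r.current_gripper_width(),r.current_grip_force(),r.current_force(),r.current_t())
    if 15<r.current_gripper_width()<30:
        for a in np.arange(a0,1.62,.15)[1:].tolist()+[1.6]:
            r.line_to([*knob(a),72],70,q(YAW-a)); f=r.current_force(); print(round(a,2),f.round(1) if hasattr(f,'round') else f)
            if np.linalg.norm(f)>30: break
except r.IKError as e: print("IK",e)
print(r.current_t(),r.current_tcp_pos(),r.current_gripper_width())
E
```

```text
2.8
3.6333 [ 0.7989051  -0.1751123  -0.19970609]
w 0.2897737452642814 0.0 [-0.12371268  0.27627608  0.43150144] 5.0833
5.0833 [501.12935236 204.49634459  72.01925204] 0.2897737452642814
```

```bash
python3 - <<'E'
from h import *
from cell import r
c=r.capture("scene");d=r.capture("top")
a=c["image"][120:280,300:460];b=d["image"][150:310,180:340]
cv2.imwrite("pics/c1.png",cv2.resize(np.hstack([a,b]),(800,400),interpolation=cv2.INTER_CUBIC)); print(r.current_tcp_rot())
E
```

```text
[7.81888691e-01 6.23418058e-01 5.90112724e-06 6.58095222e-06]
```

View pics/c1.png

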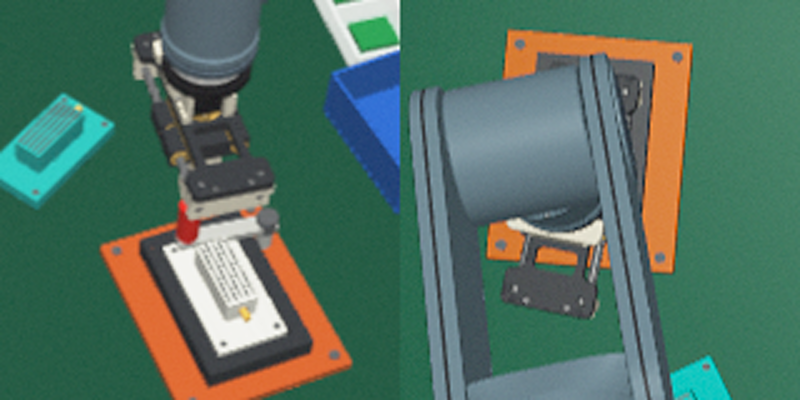

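```bash
python3 - <<'E'
from h import *
from cell import r
c=r.capture("scene");d=r.capture("top")
def proj(c,X):
    p=c["mtx"]@(c["R"]@np.array(X,float)+c["t"]); return (p[:2]/p[2]).round(1)
for n,X in dict(tcp=[501,204.5,72],knobtop=[501,204.5,98],kbase=[501,204.5,48],piv=[*PIV,48],grasp=[501,204.5,160]).items(): print(n,proj(c,X),proj(d,X))
P=cloud(c)
for uv in [(375,201),(375,210),(392,195),(392,205),(400,195),(404,212)]: print(uv,P[uv[1],uv[0]].round())
print(c["R"].tolist(), np.load("scene0.npz")["t"]-c["t"])
im=c["image"][165:240,345:445]; cv2.imwrite("pics/c2.png",cv2.resize(im,(800,600),interpolation=cv2.INTER_CUBIC))
E
```

```text
tcp [375.5 207.6] [256.3 234.1]
knobtop [376.2 200.9] [255.1 232.9]
kbase [374.8 213.7] [257.4 235.1]
piv [406.7 207.2] [221.8 227.9]
grasp [378.1 183.9] [252.  229.9]
(375, 201) [578. 148. 219.]
(375, 210) [511. 197.  79.]
(392, 195) [595. 176. 242.]
(392, 205) [488. 261.  33.]
(400, 195) [596. 196. 232.]
(404, 212) [521. 275.  36.]
[[0.45556140121202887, 0.890203607004966, -0.0011609483541614367], [0.7285020346797707, -0.37355954794572005, -0.5742282208373456], [-0.511613716775818, 0.2607504596619868, -0.8186944500806731]] [0. 0. 0.]
```

View pics/c2.png

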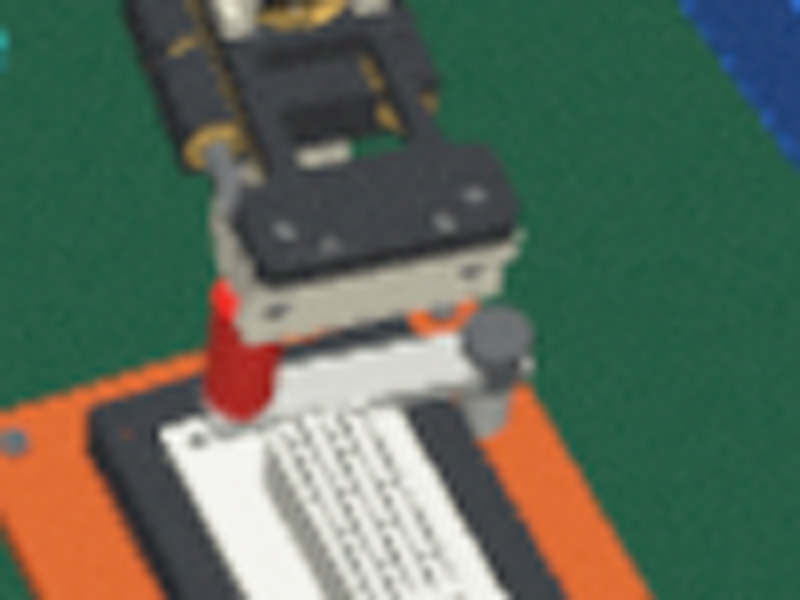

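The gripper body hides the fingers, and no fingertips show at the knob. I'll check the actual gripper height with depth before moving anything.

```bash
python3 - <<'E'
from h import *
from cell import r
c=r.capture("scene");P=cloud(c)
for u in (374,380,390,400):
    print(u,[(v,*P[v,u].round().astype(int).tolist()) for v in range(184,214,2)])
print(r.current_gripper_width(),r.current_grip_force(),r.current_tcp_pos())
E
```

```text
374 [(184, 525, 177, 201), (186, 502, 194, 159), (188, 540, 168, 209), (190, 566, 151, 240), (192, 570, 149, 239), (194, 568, 150, 230), (196, 560, 157, 210), (198, 510, 191, 126), (200, 511, 191, 120), (202, 572, 150, 208), (204, 572, 150, 201), (206, 575, 149, 198), (208, 511, 193, 90), (210, 509, 196, 77), (212, 511, 195, 73)]
380 [(184, 555, 172, 236), (186, 558, 170, 234), (188, 565, 166, 237), (190, 568, 164, 234), (192, 574, 161, 236), (194, 580, 157, 239), (196, 584, 155, 238), (198, 588, 152, 238), (200, 586, 154, 228), (202, 586, 155, 221), (204, 581, 159, 206), (206, 582, 159, 200), (208, 481, 232, 30), (210, 487, 228, 32), (212, 497, 222, 40)]
390 [(184, 406, 307, 0), (186, 570, 187, 238), (188, 574, 184, 237), (190, 578, 182, 236), (192, 583, 179, 236), (194, 587, 177, 236), (196, 593, 173, 237), (198, 593, 174, 231), (200, 589, 178, 217), (202, 584, 182, 202), (204, 589, 179, 203), (206, 487, 257, 30), (208, 493, 253, 32), (210, 505, 244, 44), (212, 512, 240, 46)]
400 [(184, 575, 208, 238), (186, 578, 206, 235), (188, 584, 203, 237), (190, 586, 202, 233), (192, 591, 199, 234), (194, 597, 195, 236), (196, 595, 197, 226), (198, 593, 200, 216), (200, 591, 202, 205), (202, 591, 203, 198), (204, 481, 291, 12), (206, 486, 288, 11), (208, 514, 267, 49), (210, 518, 264, 47), (212, 522, 262, 45)]
0.256326671945234 0.0 [501.13161903 204.52001605  72.00090619]
```

```bash
python3 - <<'E'
from h import *
from cell import r
print(r.current_force())
r.line_to([501.1,204.5,130],150)
r.move_pose([501.1,204.5,130],q(YAW-.119+np.pi/2-np.pi/6)); r.dwell(.2)
print(r.current_t(),r.current_tcp_pos(),r.current_tcp_rot(),r.current_gripper_width())
c=r.capture("scene")
p=c["mtx"]@(c["R"]@np.array([501.1,204.5,130])+c["t"]);print(p[:2]/p[2])
cv2.imwrite("pics/c3.png",cv2.resize(c["image"][120:240,310:470],(800,600),interpolation=cv2.INTER_CUBIC))
E
```

```text
[0.1617575  0.11649581 0.00103431]
7.05 [501.03924638 204.48464911 129.8411213 ] [ 3.65749770e-01  9.30713218e-01 -4.70708855e-05 -1.00115749e-04] 0.4107340700536128
[377.19901603 192.2660049 ]
```

View pics/c3.png

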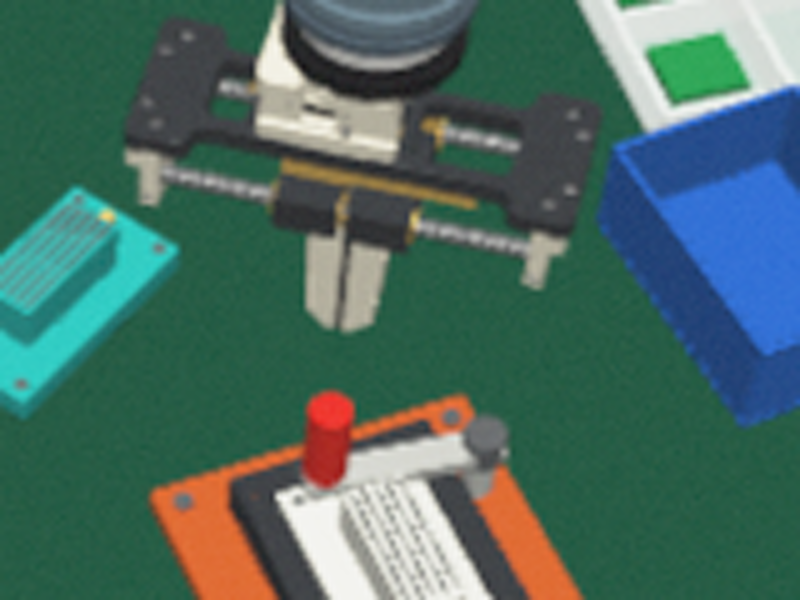

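The fingertip shows at full-image pixel (378,185), about 7 px above where the reported TCP projects. The real tip looks about 25 mm higher than reported, which explains the miss. I'll confirm that with depth.

```bash
python3 - <<'E'
from h import *
from cell import r
cs=[r.capture("scene") for _ in range(4)]
P=np.median([cloud(c) for c in cs],0)
for v in range(166,190,2): print(v,[P[v,u].round().astype(int).tolist() for u in (372,375,377,379,382,385)])
c=cs[0]
for uv in((378,185.2),(374,185),(382,185)):print([ray(c,uv,z).round().tolist() for z in(130,155,160)])
# sanity of the camera: knob/bench depths
print("bench",[P[v,u].round().tolist() for v,u in((200,340),(160,335),(300,320))])
E
```

```text
166 [[521, 170, 259], [526, 174, 262], [506, 193, 231], [531, 181, 264], [536, 185, 266], [540, 190, 267]]
168 [[499, 185, 222], [502, 191, 223], [507, 193, 227], [530, 182, 256], [535, 186, 258], [541, 190, 262]]
170 [[500, 186, 216], [506, 189, 220], [507, 193, 220], [507, 199, 217], [515, 201, 223], [519, 206, 225]]
172 [[499, 186, 209], [504, 191, 211], [508, 194, 213], [509, 198, 213], [514, 202, 215], [519, 207, 218]]
174 [[499, 187, 201], [503, 192, 203], [509, 193, 208], [509, 198, 206], [515, 202, 210], [518, 208, 210]]
176 [[501, 186, 197], [505, 192, 198], [506, 196, 197], [511, 198, 201], [514, 203, 202], [520, 207, 206]]
178 [[501, 187, 189], [504, 192, 190], [507, 196, 191], [512, 197, 196], [515, 203, 196], [514, 212, 190]]
180 [[499, 188, 180], [506, 192, 186], [505, 197, 182], [510, 199, 186], [516, 203, 190], [388, 303, -1]]
182 [[500, 189, 174], [506, 192, 179], [506, 197, 176], [512, 199, 181], [514, 205, 181], [396, 299, 1]]
184 [[386, 266, 1], [506, 193, 171], [505, 199, 166], [511, 200, 173], [516, 204, 176], [400, 297, -1]]
186 [[393, 262, 3], [395, 269, 1], [398, 274, 1], [512, 200, 167], [403, 286, 0], [408, 291, 2]]
188 [[399, 258, 3], [399, 267, -2], [403, 271, 0], [405, 275, 1], [407, 283, -2], [412, 289, 0]]
[[[484.0, 217.0, 130.0]], [[501.0, 205.0, 155.0]], [[504.0, 202.0, 160.0]]]
[[[479.0, 209.0, 130.0]], [[496.0, 197.0, 155.0]], [[500.0, 195.0, 160.0]]]
[[[488.0, 225.0, 130.0]], [[504.0, 213.0, 155.0]], [[508.0, 211.0, 160.0]]]
bench [[394.0, 169.0, -0.0], [269.0, 220.0, 0.0], [627.0, -6.0, 2.0]]
```

Depth confirms it: the tip sits at z≈160 while the TCP reads 130, and x and y agree. I'll pin the offset with a gentle touch on bare bench at (390,290).

```bash
python3 - <<'E'
from h import *
from cell import r
try:
    r.line_to([390,290,60],250); r.line_to([390,290,-15],150)
    f0=np.array(r.current_force()); print(r.current_t(),f0,r.current_tcp_pos())
    z=-15
    while z>-45:
        z-=1; r.line_to([390,290,z],40); f=np.array(r.current_force())
        if np.linalg.norm(f-f0)>3: break
    print(r.current_t(),z,f,r.current_tcp_pos())
    r.line_to([390,290,60],250)
except r.IKError as e: print("IK",e,r.current_tcp_pos())
print(r.current_t())
E
```

```text
8.725 [0.20869124 0.39819492 0.41523036] [391.32812274 289.89420907 -14.36900864]
14.475 -38 [-2.32436481 -0.379853    5.27508282] [390.15990915 290.07319316 -37.51537431]
15.0167
```

```bash
echo 'DZ=37.' >>h.py; python3 - <<'E'
from h import *
from cell import r
a0=.119; z=69-DZ
try:
    r.move_pose([*knob(a0),120-DZ],q(YAW-a0)); r.open(); print(r.current_t(),r.current_gripper_width())
    r.line_to([*knob(a0),z],150); print(r.current_t(),r.current_force())
    r.grasp(); print("w",r.current_gripper_width(),r.current_grip_force(),r.current_force(),r.current_t())
    if 15<r.current_gripper_width()<30:
        for a in np.arange(a0,1.55,.21)[1:].tolist()+[1.6]:
            r.line_to([*knob(a),z],80,q(YAW-a)); f=np.array(r.current_force()); print(round(a,2),f.round(1))
            if np.linalg.norm(f)>40: break
except r.IKError as e: print("IK",e)
print(r.current_t(),r.current_tcp_pos(),r.current_gripper_width())
E
```

```text
17.2917 92.83809756324624
17.7833 [ 0.47786943 -0.50534769  0.75439615]
w 21.363677374878478 30.000015199184418 [-0.47757877  0.14307727  0.5737842 ] 18.8917
0.33 [ 0.2 -0.1 -0.3]
0.54 [-1.6  0.   0.2]
0.75 [-2.5  0.3  0.6]
0.96 [-1.9  0.1  1.4]
1.17 [-2.5  0.3  1.1]
1.38 [-3.2  1.3  2. ]
1.6 [-5.   1.5  1.8]
21.4167 [439.45886321 293.03183151  31.91521693] 21.66078553745451
```

```bash
python3 - <<'E'
from h import *
from cell import r
r.open(); r.line_to([*knob(1.6),125-DZ],200); print(r.current_t(),r.current_force())
c=r.capture("top"); s=r.capture("scene"); np.savez("top1.npz",**c)
H,S,V=cv2.split(cv2.cvtColor(c["image"],cv2.COLOR_BGR2HSV))
try: print(blob(c,((V>150)&(S<60)).astype(np.uint8)*255,(236,170,280,248),36))
except Exception as e: print(e)
cv2.imwrite("pics/c4.png",np.hstack([cv2.resize(c["image"][140:290,190:340],(400,400)),cv2.resize(s["image"][150:300,310:460],(400,400))]))
E
```

```text
23.0667 [-0.21105573 -0.5227781  -1.38843809]
(array([561.8, 210.7, 130.2,  69.4,  -6. ]), [[237, 179], [272, 238]])
```

View pics/c4.png

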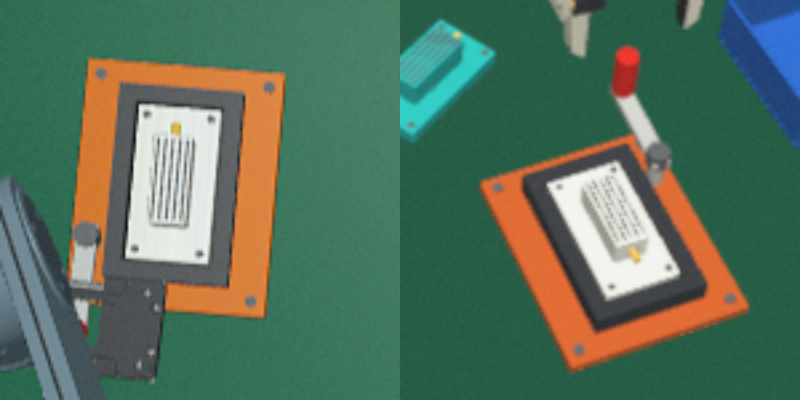

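The clamp is open and clear. The housing sits at (561.8,210.7), yaw -6°, unmoved. Now grasp and lift.

```bash
python3 - <<'E'
from h import *
from cell import r
h=[561.8,211.]; o=q(YAW+np.pi/2+np.pi)
try:
    r.move_pose([*h,125-DZ],o); r.line_to([*h,50-DZ],150); r.line_to([*h,40-DZ],60)
    f0=np.array(r.current_force());print(r.current_t(),f0)
    r.grasp(); w=r.current_gripper_width(); print("w",w,r.current_force(),r.current_t())
    if 29<w<35:
        r.line_to([*h,65-DZ],50); print("lift",r.current_force(),r.current_gripper_width())
        r.line_to([*h,145-DZ],150); print(r.current_force(),r.current_moment(),r.current_gripper_width(),r.current_t())
except r.IKError as e: print("IK",e)
s=r.capture("scene"); cv2.imwrite("pics/c5.png",cv2.resize(s["image"][130:300,290:490],(800,600)))
E
```

```text
24.775 [-0.78026182 -0.05770218  0.29542698]
w 32.136417764012954 [-0.32227868  0.77191023 -0.48993632] 25.75
lift [-0.2601288   0.3625023  -3.10583896] 31.784907358443444
[-1.38455390e-03  1.29224816e-01 -1.86877393e+00] [ 0.00074171  0.02237735 -0.02070107] 31.850051682777845 27.0833
```

View pics/c5.png

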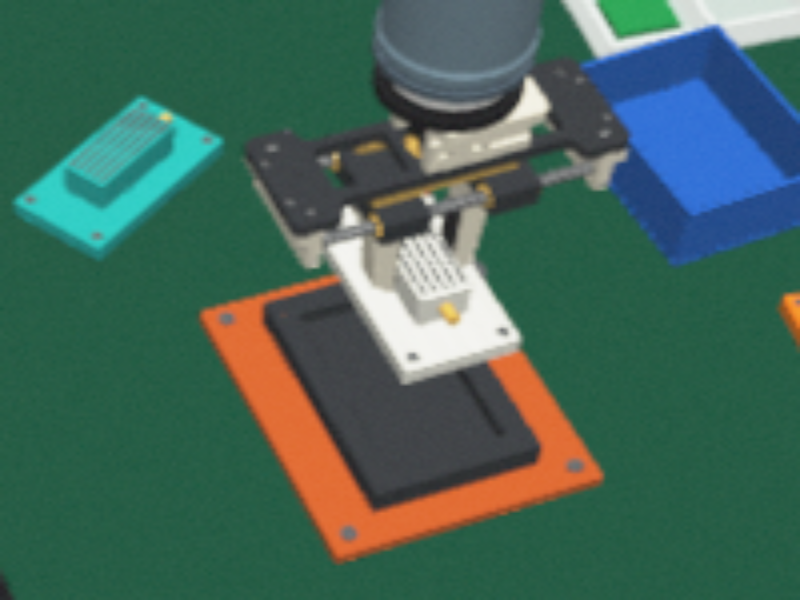

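The housing is held level and out of the cavity. Next I carry it to the tray and lower it until it touches.

```bash
python3 - <<'E'
from h import *
from cell import r
p=[594.8,-331.7]; o=q(np.deg2rad(-3.1)+np.pi/2+np.pi)
try:
    r.move_pose([*p,145-DZ],o); print(r.current_t(),r.current_gripper_width())
    r.line_to([*p,50-DZ],120); r.line_to([*p,29-DZ],50); r.dwell(.3)
    f0=np.array(r.current_force()); print(r.current_t(),f0); z=29-DZ
    while z>17-DZ:
        z-=1; r.line_to([*p,z],40); f=np.array(r.current_force())
        if f[2]-f0[2]>3: break
    print("contact tip z",z+DZ,f,r.current_tcp_pos(),r.current_gripper_width(),r.current_t())
    s=r.capture("scene");cv2.imwrite("pics/c6.png",cv2.resize(s["image"][260:410,110:310],(800,600)))
except r.IKError as e: print("IK",e)
E
```

```text
29.0917 31.649878696065198
30.9 [ 0.32097288 -0.03747854 -3.04307669]
contact tip z 23.0 [-2.76197092  1.94134074  5.97539252] [ 594.87638383 -331.76801529  -13.00839676] 31.94890185452535 32.4
```

View pics/c6.png

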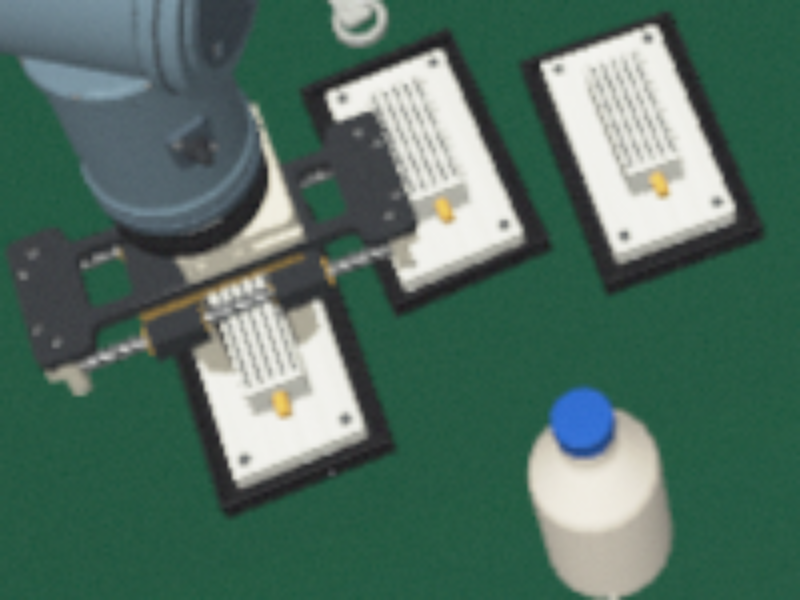

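The housing is inside the walls and on the floor: contact came at the expected height. Release, retreat and check.

```bash
python3 - <<'E'
from h import *
from cell import r
p=[594.8,-331.7]
r.open(); r.line_to([*p,130-DZ],120); r.line_to([420,-330,150],250); r.dwell(.2); print(r.current_t(),r.current_force())
c=r.capture("top");s=r.capture("scene");P=cloud(c)
for n,roi in dict(h=(465,150,525,232),a=(378,165,414,236),b=(428,185,464,254)).items():
    H,S,V=cv2.split(cv2.cvtColor(c["image"],cv2.COLOR_BGR2HSV)); m=(V>150)&(S<60)
    print(n,blob(c,m.astype(np.uint8)*255,roi,20))
cv2.imwrite("pics/end.png",s["image"])
E
```

```text
35.6583 [ 0.5398866   0.6161424  -0.54602116]
h (array([ 594.4, -332.2,  130.7,   68.2,   -2.7]), [[480, 161], [510, 218]])
a (array([ 567.4, -103.9,  130.7,   69.2,   -4.8]), [[379, 175], [411, 233]])
b (array([ 528.5, -216.5,  129.3,   69. ,   -1.5]), [[430, 191], [461, 248]])
```

View pics/end.png

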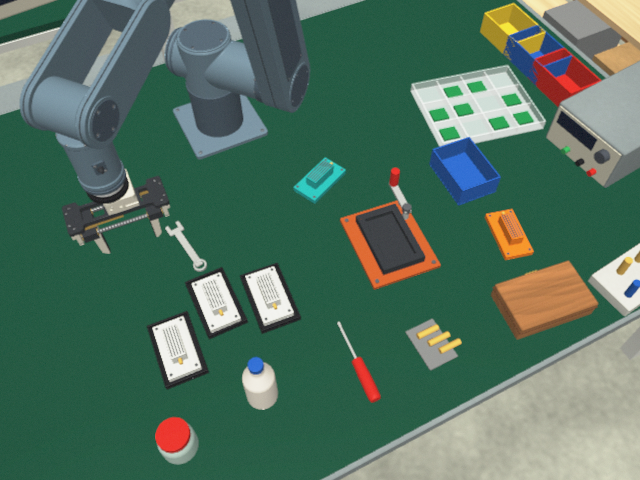

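The final view shows the housing flat in its tray at (178,350), the clamp open with its knob at (395,178), and the finished housings and wrench unmoved.

```bash
python3 -c "
from cell import r
print(r.job_done())"
```

```text
the job is handed in; nothing more can be done
None
```

The job is handed in: the clamp is open at about 1.6 rad, the housing lies flat in the empty tray, and the finished housings and wrench are where they were; the first knob grasp closed on air because the real fingertips sit about 37 mm above the reported TCP, which I measured by touching the bench and corrected for.

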